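# Clamp a filled casting mould in the hand press and hold it

## Task

Take the closed two-part plaster mould (the taller block with a round pouring funnel in its top, not the open half with the long hollow), set it on the bed of the bench hand press and push it between the guide strips fully home against the back stop under the ram, funnel end outwards. Then pull the lever down by its ball knob until the spring foot sits on the mould and is pressed in about half of its travel, never right to its end. Finish still gripping or pushing the knob and holding the foot half pressed (the lever springs up if let go), and leave everything else on the bench where it is.

Things in the scene. Friction and masses are not known exactly. Their poses are not given: they have to be found in the camera images.
- mould: The filled mould: white plaster block 140 (x) x 64 (y) x 46 (z) mm, two equal halves with a grey parting line at mid height; 0.35 to 0.6 kg. Origin at the centre of its underside, z up. It lies flat on the table at the start. Grip it across its 64 mm width (y).
- mould_funnel (a point): Centre of the mouth of the round pouring funnel (24 mm wide, 14 mm deep) in the mould's top, 50 mm from its centre towards its -x end.
- press_seat (a point): Grey cast hand press, bolted down. This point: flat bed top, 35 mm above the table, on the ram axis; the middle of the mould's underside belongs here. Press axes: -x out of the open front (the mould goes in along +x), +y to the lever's side, z up. Bed x -165 to +155, y -75 to +75 mm. Back stop 18 mm high, face at x +70: the mould is home when its end touches it. Column from x +90.
- press_front (a point): On the bed top, 115 mm in front of press_seat, press axes: free spot to set the mould down (centre here) before pushing its front end with closed fingers. Two steel guide strips 11 mm high lead from here to the stop: inner faces 69 mm apart from 20 mm before press_seat to 80 mm past it, mouth flaring to 94 mm apart at 48 mm before press_seat.
- press_head (a point): Middle of the lower front edge of the press head, 34 mm in front of the ram axis, 105 mm above the bed. The head is 60 mm wide and 95 mm tall, the ram stands out above it to 243 mm above the bed. No gripper fits under the head, so the mould is pushed in from the front; the gripper can lean outwards (20 degrees) while pushing.
- foot: Square 50 x 50 mm rubber-faced spring foot below the ram, moving straight down with it. Its underside is 90 mm above this origin (which at rest lies level with the table, on the ram axis): so 9 mm above a mould that is 46 mm high on the 35 mm bed.
- press_foot (a joint): How far the spring foot is pressed in (pushed up towards the ram against its four springs), in m: 0 free, 0.010 at its end, so 0.005 is half. About 12 N at first touch, 42 N at half, 72 N at the end.
- press_lever (a joint): Lever angle in rad: 0 at rest (up), growing as it is pulled down towards the front, to 1.3. The ram goes down 18 mm per rad. With the mould home the foot touches it at 0.5, is half pressed at 0.78 and fully at 1.06. A return spring lifts the lever to 0 when released; holding at half takes about 8 N at the knob.
- lever_axis (a point): Point on the lever's level hinge axis (along the press's y), in the plane in which the knob swings; press axes. It lies x +29, y +90, z +140 mm from press_seat. The knob's centre moves on a circle of 165 mm radius about it; at lever angle a the lever stands 1.134 - a rad above level, pointing to the front (-x).
- lever: The steel lever with its hub and ball knob, on the press's left (+y) side. Origin on the hinge axis, 90 mm from the plane of the lever towards the ram; axes parallel to the press's at rest.
- lever_knob (a point): Black ball knob, 32 mm in diameter, on the end of the 12 mm steel lever; this point is its centre. From press_seat (press axes) it is at x -41, y +90, z +290 mm at rest and about x -126, y +90, z +197 at lever angle 0.78. It can be pinched from above, fingers closing along the press's y.
- half_mould: Bystander: single open mould half, white plaster, 140 x 64 x 24 mm, with a 92 x 36 mm hollow in its top and no funnel. Origin at the centre of its underside. May lie in either of the two mould places.
- tape_roll: Bystander: roll of brown tape lying flat, 100 mm across, 48 mm high. Origin at the centre of its underside.
- mug: Bystander: white mug, 84 mm across, 82 mm high, handle at +y. Origin at the centre of its underside.
- scissors: Bystander: scissors lying flat, 180 mm long, 10 mm high. Origin at the pivot, on the table.
There are look-alikes about, which are no part of the job. What is shaped like the mould but turquoise is not meant.

How it is judged:
On the way, in this order (a step that is already met when the one before it is completed fails the run):
1. the mould is home on the press bed against the back stop, funnel end outwards, with the lever still up (x of mould in the frame of press_seat between -0.005 and 0.005 m and y of mould in the frame of press_seat between -0.006 and 0.006 m and z of mould in the frame of press_seat between -0.004 and 0.004 m and angle between the x axis of mould and the x axis of press_seat, either way round below 0.1 rad and x of mould_funnel in the frame of press_seat below -0.03 m and value of joint press_lever below 0.2 rad and linear speed of mould below 0.02 m/s), for 0.2 s.
2. the lever is pulled by its knob until the spring foot on the mould is about half pressed (x of mould in the frame of press_seat between -0.005 and 0.005 m and y of mould in the frame of press_seat between -0.006 and 0.006 m and z of mould in the frame of press_seat between -0.004 and 0.004 m and angle between the x axis of mould and the x axis of press_seat, either way round below 0.1 rad and x of mould_funnel in the frame of press_seat below -0.03 m and value of joint press_foot between 0.003 and 0.007 m and contact force between the fingers and lever above 2 N), for 0.3 s.
At the end, for the whole second after the job is handed in: The mould is home under the ram (5 mm along, 6 mm across, flat, straight to 0.1 rad, funnel end out), the foot presses it with over 15 N and is pressed in 3 to 7 mm of its 10, the lever is still, and the fingers still hold the lever (over 2 N) (all of step 2 and contact force between foot and mould above 15 N and velocity of joint press_lever between -0.1 and 0.1 rad/s); the arm keeps its last pose, push and grip.
It fails at once if the spring foot is pressed right to its end (over 9.5 mm) (value of joint press_foot above 0.0095 m).
It fails at once if a bystander is moved by more than 30 mm (distance of any of half_mould, tape_roll, mug, scissors from where it was at the start of the episode above 0.03 m).
It also fails if it takes over 72 s, if anything falls off the work surface, if the arm or the gripper's body presses on something with over 40 N, if the wrist force passes 120 N, or if a joint passes its speed limit or range.

## Robot

A 6-joint arm with a two-finger parallel gripper is mounted at the origin on the work surface. World frame = base frame: x ahead of the robot, y to its left, z up, the work surface at z = 0. Lengths are in m, angles in rad, forces in N, time in s.
With the tool pointing down it reaches from about 0.325 to 0.9 m from the base axis. Payload 6.1 kg.
Tool frame: the origin (TCP) lies midway between the tips of the shut fingers; the grasp point (between the pads) lies 19 mm behind it; z points along the fingers, y is the line along which they close (so a half turn about z gives the same grasp; the last joint's range is limited). The gripper opens to 85 mm and grips with 20 to 120 N. Pads are 22 mm wide; open, the fingers measure 114 mm over their backs; the gripper's body (76 mm by 85 mm) begins 54 mm behind the grasp point. The pads swing forward as they close: fully open they stand 13 mm farther back than shut.
Start: joints at [1.034, 0.22, 1.526, -0, 1.395, -0.126], TCP at [0.25, 0.573, 0.206] pointing down, gripper open.
Joint ranges: [-2.98, 2.98], [-0.91, 2.08], [0.09, 2.57], [-1.24, 4.39], [0.2, 2.65], [-2.68, 2.68]. Speed limits (rad/s): [2.57, 2.57, 3.01, 3.14, 3.14, 3.14].

## Interface

Orientations are given as [roll, pitch, yaw] about the fixed x, y, z axes, in that order (R = Rz(yaw) Ry(pitch) Rx(roll)).
In Python, from plant import movep, move_l, set_joints, gripper_to, hold, inverse_kinematics, observe, get_image, get_calibration, Unreachable, job_done gives the robot as it stands. Calls block until the motion is done:
- movep(position, orientation): joint-space move of the TCP to a pose.
- move_l(position, feed=0.15, rotation=None, max_force=None): straight line of the TCP; rotation=None keeps the orientation; feed is the mean speed in m/s. With max_force (N) it stops when the force on the tool has changed by that much, and returns True; else False.
- set_joints(angles): joint-space move.
- gripper_to(opening, f_grip=None): finger opening in m; f_grip is the grip in N (None keeps the last); returns when the fingers have stopped.
- hold(seconds).
- inverse_kinematics(position, orientation): joint angles nearest the present ones, or None.
- observe(): the state.
- get_image(name): name is "scene" or "top" or "wrist"; returns (picture, depth): 400x640x3 uint8, red, green, blue; 400x640 float32, m along the optical axis (not along the pixel's ray), 0 where there is no reading.
- get_calibration(name): a dict with "intrinsics" (3x3 intrinsics, pixels), "world_from_camera" (4x4, takes a point from camera to world coordinates). Camera axes: x right, y down, z forward; pixel columns grow to the right and rows downward; lengths in m; the calibration is good to about 2 mm. The wrist camera is an equidistant fisheye: a pixel r from the principal point sees the ray r / f radians off the axis. A picture is of the moment at which its call begins: read the wrist's pose just before it. get_calibration takes no time and is no camera call; for the wrist camera it gives the pose at the moment of the call.
A pose or a line that the arm cannot do raises Unreachable and nothing moves.
- job_done(): hands the job in; it is judged then, once.
The state is a dict: "time_s": time; "q": joint angles; "joint_velocities": joint speeds; "joint_torque": joint torques, N m; "eef_pos": TCP position; "tcp_rot": TCP orientation; "ft_force": force on the tool from outside, world axes, zero at the start; "torque": the same for the moment, N m; "opening": finger opening in m; "grasp_force": force on a finger pad.
Only numpy, scipy, OpenCV 4.12 (cv2) and the standard library are available. Lean on these libraries where they do the work, as an engineer would, in place of code of your own. Each camera call takes 0.05 s, during which the arm holds its last target. There are 200 camera calls.

## Working session

There is one attempt and no reset: what is moved stays moved. The work goes in short steps, each a Python script; the robot and the scene stay as the last script left them, time stands still between calls to the robot, and variables do not carry over. Pictures are saved under pics/ and viewed, at most 10 in all, crops included, and the job is handed in when it is done.

```bash
ls; mkdir -p pics; python3 - <<'E'
from plant import *
import cv2,numpy as np
for n in("scene","top"):
    im,d=get_image(n); np.savez(f"pics/{n}0.npz",im=im,d=d); cv2.imwrite(f"pics/{n}0.png",im[...,::-1])
    c=get_calibration(n); print(n,np.round(c["intrinsics"],1).tolist(),np.round(c["world_from_camera"],3).tolist())
o=observe();print(o["time_s"],o["eef_pos"],o["tcp_rot"],o["opening"])
E
```

```text
pics
scene [[497.2, 0.0, 321.0], [0.0, 497.2, 199.1], [0.0, 0.0, 1.0]] [[0.583, 0.587, -0.562, 1.264], [0.813, -0.413, 0.412, -0.512], [0.01, -0.697, -0.717, 1.188], [0.0, 0.0, 0.0, 1.0]]
top [[374.0, 0.0, 312.5], [0.0, 374.0, 204.2], [0.0, 0.0, 1.0]] [[-0.013, -0.986, 0.167, 0.318], [-1.0, 0.013, -0.001, 0.074], [-0.002, -0.167, -0.986, 1.411], [0.0, 0.0, 0.0, 1.0]]
0.1 [0.2493049  0.57249421 0.20522615] [-3.13989919e+00 -2.01561603e-04  2.73078720e+00] 0.08546062011874242
```

View pics/scene0.png

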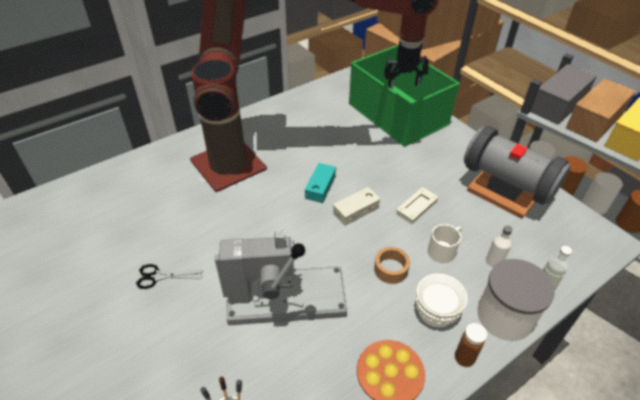

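View pics/top0.png

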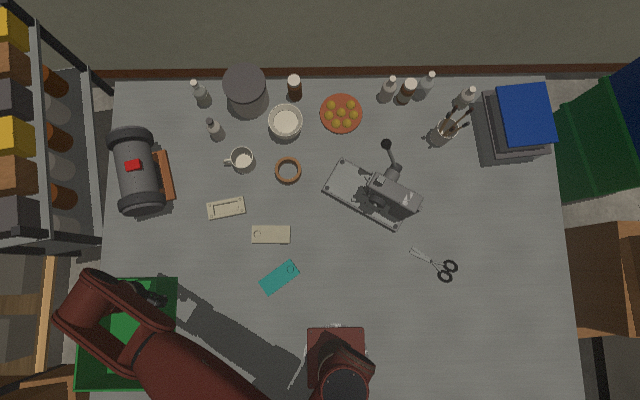

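Candidates for the mould in the top view: the white block with a round hole at (271,234), the open half with a long hollow at (226,208), and the turquoise look-alike at (279,277). I choose (271,234), where the funnel is at the left end, about (257,234). The press's open front is at left-up, about (335,175), and the knob is at (387,144). Next I measure with both depth images.

```bash
cat > h.py <<'E'
from plant import *
import cv2,numpy as np
from scipy.spatial.transform import Rotation as Ro
def cloud(n,d):
    c=get_calibration(n);K=c["intrinsics"];T=np.array(c["world_from_camera"])
    v,u=np.indices(d.shape);p=np.stack([(u-K[0][2])/K[0][0]*d,(v-K[1][2])/K[1][1]*d,d],-1)
    P=p@T[:3,:3].T+T[:3,3];P[d<=0]=np.nan;return P
E
python3 - <<'E'
from h import *
A={}
for n in("top","scene"):
    z=np.load(f"pics/{n}0.npz");A[n]=(z["im"],cloud(n,z["d"]))
im,P=A["top"]
print("seeds",[np.round(P[v,u],3).tolist() for u,v in((271,234),(257,234),(226,208),(279,277),(387,144),(340,175),(400,200))])
rect=lambda q:cv2.minAreaRect((q[:,:2]*1000).astype(np.float32))
for n,(im,P) in A.items():
    Q=P.reshape(-1,3);C=im.reshape(-1,3).astype(int)
    print(n,"table z",np.nanmedian(Q[(abs(Q[:,0]-.4)<.05)&(abs(Q[:,1]+.0)<.05)][:,2]))
    c0=A["top"][1][234,271][:2]
    m=(np.hypot(*(Q[:,:2]-c0).T)<.1)&(Q[:,2]>.036)&(Q[:,2]<.06)&(abs(C[:,0]-C[:,2])<60)&(C[:,0]>90)
    m&=~((C[:,1]-C[:,0])>25)
    q=Q[m];print(n,"mould",m.sum(),rect(q),np.median(q[:,2]))
    k0=A["top"][1][144,387][:2]
    m=(np.hypot(*(Q[:,:2]-k0).T)<.08)&(Q[:,2]>.26)&(C.max(1)<60);q=Q[m]
    # sphere fit r=16mm
    from scipy.optimize import least_squares
    s=least_squares(lambda c:np.linalg.norm(q-c,axis=1)-.016,np.median(q,0)-[0,0,.01],loss="soft_l1",f_scale=.002)
    print(n,"knob",m.sum(),s.x,np.sqrt(np.median(s.fun**2)))
    b0=A["top"][1][185,355][:2]
    m=(np.hypot(*(Q[:,:2]-b0).T)<.3)&(Q[:,2]>.028)&(Q[:,2]<.041)&(C.max(1)-C.min(1)<30)
    g=np.zeros(im.shape[:2],np.uint8);g[m.reshape(g.shape)]=255
    nl,lab,st,_=cv2.connectedComponentsWithStats(g);i=1+np.argmax(st[1:,4]);q=Q[(lab==i).ravel()]
    print(n,"bed",len(q),rect(q),np.median(q[:,2]),st[i])
    h=(np.hypot(*(Q[:,:2]-b0).T)<.3)&(Q[:,2]>.222)&(Q[:,2]<.25)&(C.max(1)>60);q=Q[h];print("head",h.sum(),rect(q),np.median(q[:,2]))
E
```

```text
seeds [[0.441, 0.226, 0.048], [0.443, 0.28, 0.032], [0.545, 0.401, 0.012], [0.287, 0.197, 0.047], [0.678, -0.151, 0.344], [0.662, -0.032, 0.035], [0.528, -0.206, 0.235]]
top table z -0.00026436714030664277
top mould 623 ((441.9974670410156, 229.19879150390625), (139.0819091796875, 62.507015228271484), 88.25437927246094) 0.04553051718730616
top knob 89 [ 0.685196   -0.15069222  0.32483733] 0.0009932746887229404
top bed 1855 ((588.6156005859375, -135.08169555664062), (319.29443359375, 150.07913208007812), 58.795654296875) 0.03488094576355638 [ 322  158   81   74 1855]
head 946 ((583.2269287109375, -205.63897705078125), (181.8040771484375, 127.11727905273438), 60.8402099609375) 0.23482104821926664
scene table z -0.0005482992885842419
scene mould 699 ((443.01312255859375, 229.021484375), (145.23001098632812, 68.12873840332031), 89.0247573852539) 0.0451769165287641
scene knob 131 [ 0.68431371 -0.15080048  0.32420407] 0.0010944723163469963
scene bed 3498 ((591.711181640625, -136.38568115234375), (319.080078125, 152.98785400390625), 59.64978790283203) 0.034311723411394435 [ 226  267  121   55 3498]
head 1538 ((569.4776000976562, -206.67193603515625), (179.933349609375, 127.39852142333984), 47.602760314941406) 0.2340602042051798
```

Both views agree: mould centre (0.4425, 0.229), top at 45 to 46 mm, yaw about -91.4°. The bed measures 319 x 150 mm and is 35 mm high, with press yaw about -120.8°. The knob predicted from the bed, (0.686, -0.151, 0.325), matches the measured one to about 1 mm. Next is a close check from above the mould.

```bash
cat >> h.py <<'E'
C=np.array([.5902,-.1357]);PY=np.deg2rad(59.2)   # tool yaw; press x axis is opposite
X=-np.array([np.cos(PY),np.sin(PY)]);Y=np.array([-X[1],X[0]])
SEAT=C+.005*X
def pw(x,y,z): return [*(SEAT+x*X+y*Y),.035+z]
M=np.array([.4425,.229]);MY=np.deg2rad(88.6)
E
python3 - <<'E'
from h import *
print(pw(-.041,.09,.29))
movep([*M,.2],[np.pi,0,MY])
im,d=get_image("wrist");cv2.imwrite("pics/w1.png",im[...,::-1]);o=observe();print(o["time_s"],o["q"],o["eef_pos"])
R=[np.pi,0,PY]
for p in(pw(-.115,0,.2),pw(-.115,0,.008),pw(-.126,.09,.197),pw(-.041,.09,.29)):print(inverse_kinematics(p,R))
def lean(a): return (Ro.from_euler("xyz",R)*Ro.from_euler("y",a)).as_euler("xyz")
for a in(.35,-.35):
    e=lean(a);z=Ro.from_euler("xyz",e).as_matrix()[:,2];print(a,"toolz in press",z[:2]@X,z[:2]@Y,z[2],[inverse_kinematics(pw(x,0,.02),e) for x in(-.23,-.08)])
E
```

```text
[np.float64(0.6859399338591003), np.float64(-0.15086130154884753), 0.32499999999999996]
1.6167 [ 3.20842710e-01 -8.15663015e-02  1.85629750e+00  3.26050434e-04
  1.36669809e+00  3.43318519e-01] [0.44231703 0.2299404  0.20009494]
[-1.85287933e-01  2.58001645e-01  1.42812202e+00 -4.44089210e-16
  1.45546898e+00  3.52273477e-01]
[-1.85287933e-01  4.29510440e-01  1.58682789e+00 -4.44089210e-16
  1.12525432e+00  3.52273477e-01]
[-2.13667478e-01  4.69262502e-01  1.16532266e+00 -4.44089210e-16
  1.50700749e+00  3.23893932e-01]
[-3.28634592e-01  3.67381429e-01  1.12845249e+00 -4.44089210e-16
  1.64575874e+00  2.08926817e-01]
0.35 toolz in press -0.3428978074554512 1.5438630326765682e-16 -0.9393727128473788 [array([-0.19717078,  0.43432638,  1.60106713,  0.38902734,  1.02014581,
        0.14926845]), array([-0.4363506 ,  0.32639925,  1.7447643 ,  0.39968406,  1.0689325 ,
       -0.09278602])]
-0.35 toolz in press 0.3428978074554514 1.833601971715054e-16 -0.9393727128473787 [array([ 0.10917989,  0.74248696,  1.14850733, -0.27860658,  1.47108369,
        0.70552598]), array([-0.06396489,  0.53594113,  1.45815418, -0.32004386,  1.32505264,
        0.57989737])]
```

View pics/w1.png

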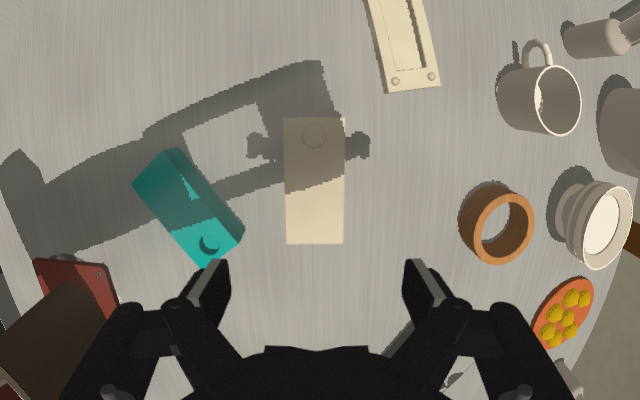

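The close crop shows the white block at (315,180) with its round funnel at (314,136), on the +y end. The half mould is at (405,45) and the turquoise one at (190,205), both clear of the fingers. I grasp the white block and set it on the bed.

```bash
python3 - <<'E'
from h import *
R=[np.pi,0,MY]
print(move_l([*M,.008],feed=.12,max_force=15))
gripper_to(.055,60);o=observe();print("grip",o["opening"],o["grasp_force"],o["eef_pos"])
move_l([*M,.15],feed=.15);o=observe();print(o["opening"],o["grasp_force"],o["ft_force"],o["time_s"])
movep(pw(-.115,0,.115),[np.pi,0,PY])
print(move_l(pw(-.115,0,.0085),feed=.08,max_force=12));o=observe();print(o["eef_pos"],pw(-.115,0,.0085),o["opening"],o["ft_force"])
gripper_to(.085);move_l(pw(-.115,0,.15),feed=.15)
movep(pw(-.27,0,.15),[np.pi,0,PY])
im,d=get_image("scene");cv2.imwrite("pics/s2.png",cv2.resize(im[180:340,180:400,::-1],None,fx=3,fy=3))
P=cloud("scene",d).reshape(-1,3);c=im.reshape(-1,3).astype(int)
r=P[:,:2]-SEAT;m=(abs(r@X+.115)<.12)&(abs(r@Y)<.06)&(abs(P[:,2]-.081)<.008)
q=np.c_[r@X,r@Y][m];print(m.sum(),cv2.minAreaRect((q*1000).astype(np.float32)),np.median(P[m,2]),observe()["time_s"])
E
```

```text
False
grip 0.06207799977694798 65.19659399986267 [0.44263483 0.22919899 0.00902845]
0.061768105795898226 66.06091976165771 [ 0.73733562 -0.82109609 -3.84046196] 4.8083
False
[ 0.64709582 -0.04132261  0.04419833] [np.float64(0.6465247151357628), np.float64(-0.041214411337626905), 0.043500000000000004] 0.061920243488835666 [-0.22148178 -0.64279551 -1.42375022]
1075 ((-95.71682739257812, 3.47589111328125), (180.76690673828125, 69.41603088378906), 0.9920935034751892) 0.08046905324639453 9.7417
```

View pics/s2.png

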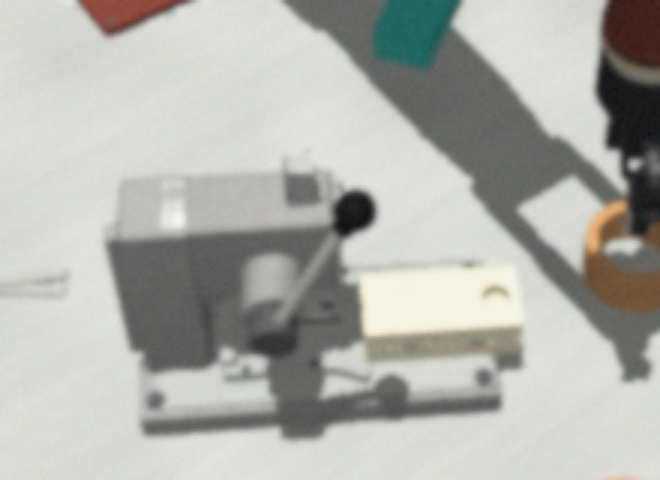

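The mould stands flat on the bed in front of the guides, funnel at the outer end, straight. The gripper has backed off to the right, and the tape roll lies at press (-0.31, -0.08), clear of the leaning fingers. Next comes the push.

```bash
python3 - <<'E'
from h import *
E_=(Ro.from_euler("xyz",[np.pi,0,PY])*Ro.from_euler("y",-.35)).as_euler("xyz")
def rep(s):
    o=observe();r=o["eef_pos"][:2]-SEAT;print(s,"press xyz",np.round([r@X,r@Y,o["eef_pos"][2]-.035],4),"F",np.round([o["ft_force"][:2]@X,o["ft_force"][:2]@Y,o["ft_force"][2]],1),round(o["time_s"],1))
gripper_to(0.0,40)
movep(pw(-.24,0,.12),E_)
move_l(pw(-.235,0,.018),feed=.12,max_force=15);rep("down")
print(move_l(pw(-.12,0,.018),feed=.05,max_force=25));rep("mid")
print(move_l(pw(-.06,0,.018),feed=.03,max_force=18));rep("end")
hold(.3);rep("held")
move_l(pw(-.2,0,.05),feed=.15)
move_l(pw(-.25,0,.13),feed=.15)
im,d=get_image("scene");cv2.imwrite("pics/s3.png",cv2.resize(im[180:340,180:400,::-1],None,fx=3,fy=3))
P=cloud("scene",d).reshape(-1,3);r=P[:,:2]-SEAT
for n in("scene","top"):
    if n=="top": im,d=get_image(n);P=cloud(n,d).reshape(-1,3);r=P[:,:2]-SEAT
    m=(abs(r@X+.06)<.03)&(abs(r@Y)<.05)&(abs(P[:,2]-.08)<.006)
    q=np.c_[r@X,r@Y][m];print(n,m.sum(),np.percentile(q,[1,99],axis=0))
E
```

```text
down press xyz [-0.2355  0.0007  0.0193] F [ 0.1 -0.3  0.7] 11.9
False
mid press xyz [-0.1201  0.      0.018 ] F [-1.7 -0.2  0.5] 14.3
True
end press xyz [-0.0712 -0.0002  0.018 ] F [-3.7  0.   2. ] 15.9
held press xyz [-0.0712 -0.0002  0.0179] F [-3.5 -0.   3.1] 16.2
scene 269 [[-0.0696084  -0.03019088]
 [-0.03042622  0.03538805]]
top 152 [[-0.07002992 -0.0305345 ]
 [-0.03063379  0.03293395]]
```

View pics/s3.png

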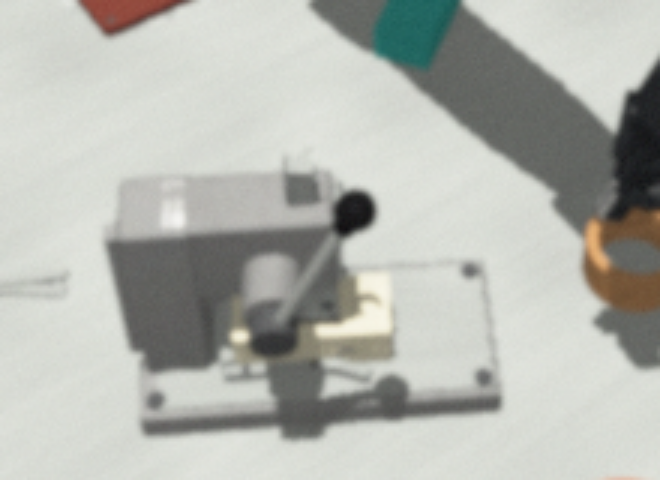

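The push stopped on the back stop: front end at x = -0.070, sides at -0.031 and +0.034, and the picture shows the mould straight between the guides with the funnel outwards and the lever up. Next I pinch the knob and follow the arc.

```bash
python3 - <<'E'
from h import *
R=[np.pi,0,PY]
K=np.array([.68475,-.15075,.3245]);r=K[:2]-SEAT;print("knob press",r@X,r@Y,K[2]-.035)
G=.021
def kn(a): return .029-.165*np.cos(1.134-a),.14+.165*np.sin(1.134-a)
def rep(s):
    o=observe();r=o["eef_pos"][:2]-SEAT;x,y,z=r@X,r@Y,o["eef_pos"][2]-.035+G
    print(s,"a %.3f"%(1.134-np.arctan2(z-.14,.029-x)),"R %.4f y %.4f"%(np.hypot(z-.14,.029-x),y),"F",np.round([o["ft_force"][:2]@X,o["ft_force"][:2]@Y,o["ft_force"][2]],1),"op %.4f gf %.0f t %.1f"%(o["opening"],o["grasp_force"],o["time_s"]))
move_l(pw(-.25,0,.34),feed=.2);gripper_to(.062)
movep(pw(-.041,.09,.35),R)
x,z=kn(0);print(move_l(pw(x,.09,z-G),feed=.1,max_force=10))
gripper_to(.02,50);rep("pinched")
for a in(.15,.3,.45):
    x,z=kn(a);move_l(pw(x,.09,z-G),feed=.06);rep(a)
im,d=get_image("scene");cv2.imwrite("pics/s4.png",cv2.resize(im[160:340,160:420,::-1],None,fx=3,fy=3))
E
```

```text
knob press -0.040486306424706034 0.08892090337109641 0.2895
False
pinched a 0.002 R 0.1665 y 0.0872 F [ -0.8 -12.3   6.2] op 0.0245 gf 46 t 22.3
0.15 a 0.152 R 0.1670 y 0.0871 F [ -1.4 -12.2   7. ] op 0.0242 gf 46 t 22.9
0.3 a 0.301 R 0.1697 y 0.0888 F [-5.1 -7.8 10.1] op 0.0201 gf 6 t 23.4
0.45 a 0.450 R 0.1690 y 0.0887 F [-4.5 -6.6  8.7] op 0.0206 gf 5 t 24.0
```

View pics/s4.png

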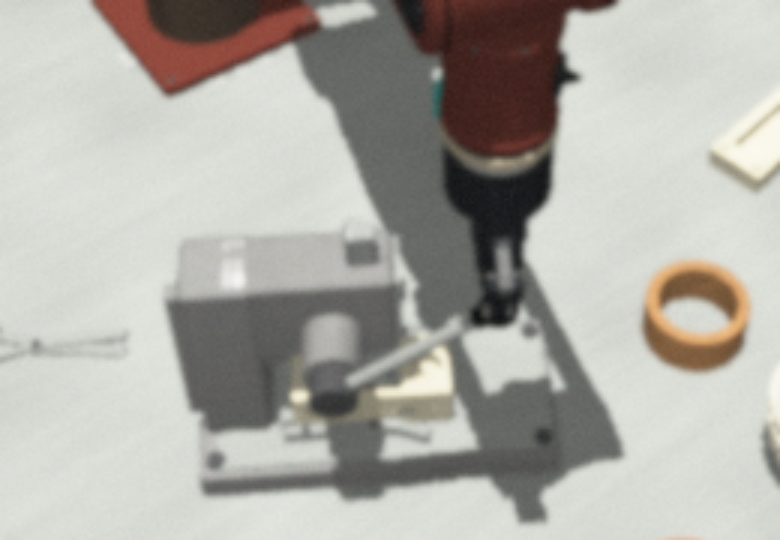

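The lever is partly down, with the fingers at the knob near (490,315), but the opening (20 mm) and the low pad force suggest the pads are off the ball's equator. I look with the wrist camera and compare depth before going on.

```bash
python3 - <<'E'
from h import *
im,d=get_image("wrist");cv2.imwrite("pics/w5.png",cv2.resize(im[150:400,160:480,::-1],None,fx=2.4,fy=2.4))
# lever rod slope from scene & top cloud: points in plane y~.09 press
for n in("scene","top"):
    im,d=get_image(n);P=cloud(n,d).reshape(-1,3);c=im.reshape(-1,3).max(1);r=P[:,:2]-SEAT
    x,y,z=r@X,r@Y,P[:,2]-.035
    m=(abs(y-.09)<.012)&(x<.0)&(x>-.085)&(z>.14)&(z<.3)&(c>75)
    s=np.median(np.arctan2(z[m]-.006-.14,.029-x[m])) if m.sum() else 0
    print(n,m.sum(),"lever angle ~",1.134-s)
    f=(abs(x)<.2)&(abs(y-.09)<.03)&(x<-.07)&(z>.1)&(z<.26)&(c<60);print(np.c_[x,y,z][f][::max(1,f.sum()//8)].round(3).tolist())
E
```

```text
scene 204 lever angle ~ 0.5026453319557447
[[-0.087, 0.083, 0.234], [-0.09, 0.102, 0.255], [-0.084, 0.091, 0.233], [-0.11, 0.107, 0.252], [-0.09, 0.097, 0.238], [-0.101, 0.104, 0.246], [-0.086, 0.097, 0.234], [-0.096, 0.104, 0.243], [-0.108, 0.105, 0.243]]
top 0 lever angle ~ 1.134
[[-0.117, 0.091, 0.246], [-0.119, 0.088, 0.243], [-0.116, 0.088, 0.246], [-0.117, 0.084, 0.247], [-0.088, 0.093, 0.238], [-0.089, 0.086, 0.243], [-0.086, 0.09, 0.238], [-0.084, 0.094, 0.232], [-0.087, 0.084, 0.241], [-0.085, 0.087, 0.238], [-0.082, 0.089, 0.237]]
```

View pics/w5.png

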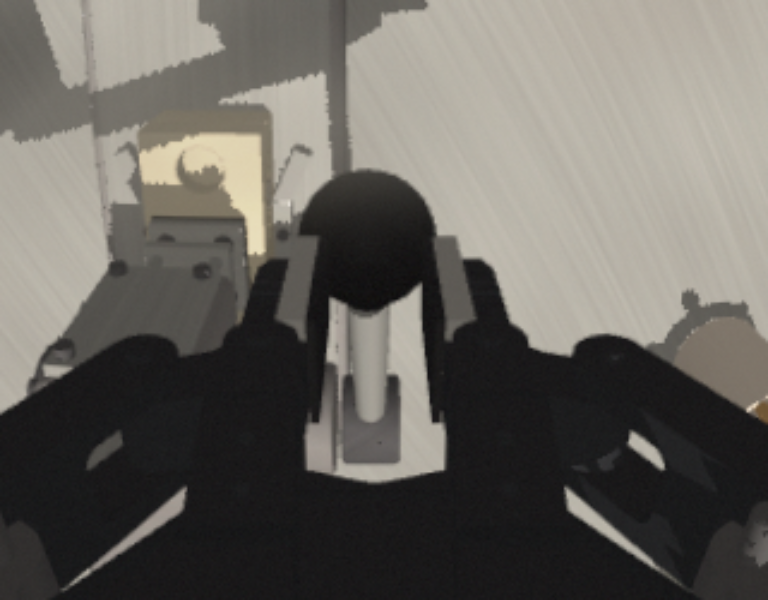

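The ball at crop (370,240) sticks out past the pad tips (row 236), so the pads touch only its edge. I fit the ball from the wrist depth to get its exact place relative to the TCP.

```bash
cat >> h.py <<'E'
from scipy.optimize import least_squares
def wball():
    o=observe();c=get_calibration("wrist");im,d=get_image("wrist");K=np.array(c["intrinsics"]);T=np.array(c["world_from_camera"])
    v,u=np.indices(d.shape);dx,dy=u-K[0,2],v-K[1,2];r=np.hypot(dx,dy)+1e-9;th=r/K[0,0]
    t=np.tan(np.minimum(th,1.4))*d;p=np.stack([dx/r*t,dy/r*t,d],-1)@T[:3,:3].T+T[:3,3]
    return im,d,p,o
def press(P): 
    P=np.asarray(P);r=P[...,:2]-SEAT;return np.stack([r@X,r@Y,P[...,2]-.035],-1)
E
python3 - <<'E'
from h import *
im,d,p,o=wball();q=press(p)
b=q[225:272,290:340].reshape(-1,3);c=im[225:272,290:340].reshape(-1,3).max(1)
tcp=press(o["eef_pos"]);print("tcp",tcp)
m=(np.linalg.norm(b-tcp,axis=1)<.07)&(c<60)
s=least_squares(lambda x:np.linalg.norm(b[m]-x,axis=1)-.016,tcp+[0,0,.0],loss="soft_l1",f_scale=.002)
print(m.sum(),"ball",s.x,np.median(abs(s.fun)),"a",1.134-np.arctan2(s.x[2]-.14,.029-s.x[0]),"R",np.hypot(s.x[2]-.14,.029-s.x[0]))
for u,v in((314,238),(314,225),(314,270),(283,251),(290,275),(350,251),(278,285)):print((u,v),q[v,u].round(4),im[v,u])
E
```

```text
tcp [-0.10177364  0.08873604  0.22607015]
2136 ball [-0.10411992  0.08644197  0.23939373] 0.0004656458775140083 a 0.49264759516099244 R 0.16613256260893552
(314, 238) [-0.1158  0.0875  0.2508] [38 36 35]
(314, 225) [-0.1197  0.0875  0.2425] [60 58 54]
(314, 270) [-0.0989  0.0875  0.2534] [19 18 19]
(283, 251) [-0.1118  0.0724  0.2579] [95 91 86]
(290, 275) [-0.1126  0.0778  0.2828] [22 20 21]
(350, 251) [-0.1122  0.105   0.2587] [127 123 116]
(278, 285) [-0.1135  0.0739  0.2925] [33 34 33]
```

The ball centre is at a ≈ 0.49, and the pad tips sit about 25 mm behind the TCP, so the pinch was too shallow. I retrace the arc to rest, re-grip about 15 mm deeper, and pull again.

```bash
cat > pull.py <<'E'
from h import *
G=.036;YK=.088
def kn(a): return .029-.165*np.cos(1.134-a),.14+.165*np.sin(1.134-a)
def rep(s):
    o=observe();x,y,z=press(o["eef_pos"])+[0,0,G]
    print(s,"a %.3f"%(1.134-np.arctan2(z-.14,.029-x)),"R %.4f y %.4f"%(np.hypot(z-.14,.029-x),y),"F",np.round([o["ft_force"][:2]@X,o["ft_force"][:2]@Y,o["ft_force"][2]],1),"op %.4f gf %.0f t %.1f"%(o["opening"],o["grasp_force"],o["time_s"]))
def go(a,feed=.06):
    x,z=kn(a);move_l(pw(x,YK,z-G),feed=feed);rep(a)
def ball():
    im,d,p,o=wball();q=press(p).reshape(-1,3);g=press(o["eef_pos"])+[0,0,G]
    m=(np.linalg.norm(q-g,axis=1)<.035)&(im.reshape(-1,3).max(1)<70)&(abs(q[:,1]-g[1])<.010)
    f=q[m];s=least_squares(lambda x:np.linalg.norm(f-x,axis=1)-.016,g,loss="soft_l1",f_scale=.001)
    print("ball",m.sum(),s.x.round(4),"a %.3f"%(1.134-np.arctan2(s.x[2]-.14,.029-s.x[0])),np.median(abs(s.fun)).round(4))
E
python3 - <<'E'
import pull;from pull import *
pull.G=.021
for a in(.25,.0): go(a,.08)
x,z=kn(0);move_l(pw(x,.088,z+.0-.021+.03),feed=.1)
gripper_to(.062);pull.G=.036
print(move_l(pw(x,.088,z-.036),feed=.08,max_force=10))
gripper_to(.02,50);rep("pinch");ball()
E
```

```text
0.25 a 0.243 R 0.1677 y 0.0880 F [-1.6 -3.   5.9] op 0.0199 gf 3 t 24.8
0.0 a -0.005 R 0.1679 y 0.0881 F [-1.4 -4.1  7.4] op 0.0200 gf 4 t 25.5
False
pinch a -0.001 R 0.1664 y 0.0870 F [-0.2 -5.8  4.8] op 0.0291 gf 49 t 27.5
ball 2541 [-0.042   0.0867  0.2896] a 0.007 0.0003
```

The pads now hold the ball at its width (29 mm, 49 N). I pull it to 0.5 first, then check.

```bash
python3 - <<'E'
from pull import *
for a in(.15,.3,.45): go(a)
ball()
for a in(.6,.7): go(a,.04)
ball()
E
```

```text
0.15 a 0.147 R 0.1667 y 0.0870 F [ 0.1 -6.4  5.4] op 0.0290 gf 49 t 28.1
0.3 a 0.299 R 0.1691 y 0.0870 F [-4.4 -7.5  9.5] op 0.0293 gf 51 t 28.7
0.45 a 0.448 R 0.1710 y 0.0870 F [-8.5 -8.2 12.3] op 0.0292 gf 49 t 29.2
ball 2523 [-0.0942  0.0865  0.2511] a 0.400 0.0003
0.6 a 0.589 R 0.1720 y 0.0871 F [-10.2  -9.4  13.1] op 0.0293 gf 49 t 30.0
0.7 a 0.687 R 0.1715 y 0.0870 F [-9.9 -9.1 13.1] op 0.0291 gf 52 t 30.6
ball 2606 [-0.1165  0.0866  0.2199] a 0.632 0.0003
```

The grip holds, and the ball lags the command slightly (0.63 at a command of 0.70). I continue with the measured angle as feedback.

```bash
python3 - <<'E'
from pull import *
go(.78,.03);ball()
go(.84,.03);ball();hold(.5)
rep("held");ball()
im,d=get_image("scene");cv2.imwrite("pics/s6.png",cv2.resize(im[170:320,180:400,::-1],None,fx=3.5,fy=3.5))
E
```

```text
0.78 a 0.764 R 0.1721 y 0.0871 F [-11.9  -9.8  14.2] op 0.0290 gf 52 t 31.2
ball 2704 [-0.1218  0.0865  0.2093] a 0.703 0.0003
0.84 a 0.821 R 0.1727 y 0.0870 F [-12.9  -8.5  15.4] op 0.0293 gf 51 t 31.8
ball 2770 [-0.1251  0.0865  0.2014] a 0.755 0.0003
held a 0.821 R 0.1727 y 0.0870 F [-13.5  -9.   14.6] op 0.0297 gf 51 t 32.3
ball 2764 [-0.1251  0.0865  0.2015] a 0.754 0.0003
```

View pics/s6.png

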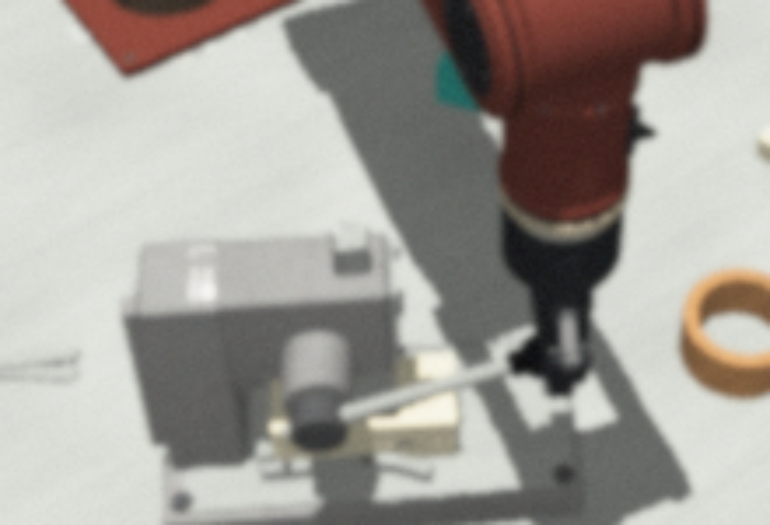

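The lever stands steady at a ≈ 0.755, so the foot is pressed in about 4.6 mm. The picture shows the mould still home, the fingers on the knob, and the bystanders in view untouched.

```bash
python3 -c "
from plant import *
print(job_done())"
```

```text
the job is handed in; nothing more can be done
None
```

I handed the job in: the mould is home against the back stop with its funnel end outwards, and the gripper still holds the knob at lever angle about 0.755 rad, which works out to the foot pressed in about 4.6 mm; the hand-in returned no verdict.

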